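# Hold the idler bolt of the shoe-brushing machine against the nut driver

## Robot

A 7-joint arm with a two-finger parallel gripper is mounted at the origin on the work surface. World frame = base frame: x ahead of the robot, y to its left, z up, the work surface at z = 0. Lengths are in mm, angles in rad, forces in N, time in s.
With the tool pointing down it reaches from about 400 to 900 mm from the base axis. Payload 5.6 kg.
Tool frame: the origin (TCP) lies between the finger pads; the fingertips stand 8 mm ahead of it and the grasp point (between the pads) lies 11 mm behind it; z points along the fingers, y is the line along which they close (so a half turn about z gives the same grasp; the last joint's range is limited). The gripper opens to 92 mm and grips with 3 to 60 N. Pads are 20 mm wide; open, the fingers measure 128 mm over their backs; the gripper's body (75 mm by 189 mm) begins 69 mm behind the grasp point.
Start: joints at [-1.238, 0.468, -0.012, 1.603, 0.006, 1.071, -0.056], TCP at [238.601, 604.631, 222.592] pointing down, gripper open.
Joint ranges: [-2.53, 2.53], [-0.31, 2.02], [-1.57, 1.55], [0.28, 2.44], [-1.29, 4.43], [0.15, 1.84], [-2.92, 2.92]. Speed limits (rad/s): [2.57, 2.57, 3.14, 3.14, 3.14, 3.14, 3.14].

## Interface

Orientations are given as a rotation vector (axis times angle).
In Python, from bench import ctrl gives the robot as it stands.
- The arm moves only by the tool step_arm, never from a script. Its argument "series" is one flat list of numbers, 4 for each row, row after row: the shift along the world's x, y, z in cm, then the turn about the world's z in rad. A call has 1 to 20 rows; each row shifts and turns the commanded pose from where the row before left it; what a row does not reach is not made up. A row lasts 1/10 s, in which the tool goes at most 50 mm and 8.59 degrees, less where a joint would pass 70% of its speed; a pose out of reach is approached as far as the arm can. A call is refused whole if a number of a shift passes 5 or a number of a turn 0.15, either way. A call with a gripper value outside its range is refused whole. "hand" is the closure, from -1 (fully open) to 1 (shut), set as the call begins (left out, the last holds). The fingers move at their own pace and stop on an object; "force" is the grip in N (left out, the last holds). Time passes only in rows, so rows that do not move let the fingers close. It gives the time, the measured TCP pose, the force, the opening and the grip force at its end, in the units of the state.
- ctrl.observe(): the state, without advancing time (a new reading comes with each control period).
- ctrl.snapshot(name): name is "side" or "top"; returns a dict with "img" (400x640x3 uint8, red, green, blue), "fx", "fy", "cx", "cy" (pixels), "R" (3x3) and "t" (3): a world point X has camera coordinates R X + t. Camera axes: x right, y down, z forward; pixel columns grow to the right and rows downward; lengths in mm; the calibration is good to about 2 mm. A picture is of the moment at which its call begins. There is no depth.
- ctrl.hand_in(): hands the job in; it is judged then, once.
The state is a dict: "time_s": time; "joints": joint angles; "qvel": joint speeds; "effort": joint torques, N m; "ee_pos": TCP position; "ee_rot": TCP orientation; "force": force on the tool from outside, world axes, zero at the start; "ft_torque": the same for the moment, N m; "finger_gap": finger opening in mm; "grasp_force": force on a finger pad.
Only numpy, scipy, OpenCV 4.12 (cv2) and the standard library are available. Lean on these libraries where they do the work, as an engineer would, in place of code of your own. Each camera call takes 0.05 s, during which the arm holds its last target. There are 200 camera calls.

## Task

The cordless driver is already turning the nut of the belt idler, but the loose bolt only spins round with it. Lift the wire guard off the gap behind the bracket, set it astride the bench rail without dropping it and let go, with one pair of legs each side of the bar; then reach down into the gap between bracket and gear case, grip the bolt's hexagon head firmly so that it stops turning, and finish while still holding it. Do not disturb the tins, shoe brush and glue jar.

Things in the scene. Friction and masses are not known exactly. Their poses are not given: they have to be found in the camera images.
- machine: Blue bench brushing machine, fixed. Origin on the bench straight below the bolt; y level along the bolt's axis, from bracket to gear case; x along the bracket; z up. Base plate x +-75, y -60 to 285 mm. Bracket: steel plate y -6 to 0, 110 mm wide, top at z 188 mm. Gear case: y 52 to 164 mm, 112 mm wide, top z 188 mm. Round brush beyond it: y 203 to 249, top z 167 mm.
- gap_mouth (a point): Middle of the gap's open top, at z 188 mm: a gap 52 mm wide in machine y between bracket and gear case, open above and at both x ends. A 16 mm shaft crosses it low down, at z 70 mm.
- driver_socket (a point): Rear end of the 34 mm round socket on the nut, on the bolt's axis. The cordless driver, fixed, stands on its battery on the other side of the bracket from the gap: it reaches from machine y -41 to -256 mm, up to z 187 mm.
- bolt_head (a point): Hexagon head of the loose steel bolt, 24 mm across flats, 27.7 mm across corners, 10 mm thick, on a bare 16 mm shank. Origin at its centre: 155 mm above the bench, in the gap, 23 mm from the bracket plate and 29 mm from the gear case, 33 mm below their tops. Its y is the bolt's axis.
- bolt (a joint): Turn of the bolt about its axis, rad; flats face along machine x at 0 and every pi/3. The driver turns it slowly, about 0.5 rad/s, with a torque of only about 0.04 N m, in the growing sense; two fingers closing on it along machine x from above square it up and stop it.
- guard: Loose wire guard, 0.4 kg: an inverted U of two 8 mm steel hoops 67 mm apart. Origin: centre of the underside of its flat top; x along the hoops, y from hoop to hoop, z up. Legs at x +-64 mm (inner faces +-60) reach down to z -65 mm, joined by side plates; top wires to z 12 mm. At first it lies on the bracket's and gear case's top edges over the gap, y along machine y.
- guard_handle (a point): Middle of the guard's bow handle: a 10 mm round black bar along the guard's y, 67 mm long between its two posts, 50 mm above the guard's origin; free underneath down to the top wires.
- rail: Bench rail, fixed: a level round bar 14 mm thick and 300 mm long between two posts. Origin on the bench below the bar's middle; the bar runs along the rail's y, its axis 180 mm above the bench, its top at 187 mm.
- tin_a_mid (a point): Middle of a polish tin, 76 mm diameter, 30 mm high, on the bench; leave alone.
- tin_b_mid (a point): Middle of a second, like polish tin; leave alone.
- shoe_brush_mid (a point): Middle of a wooden shoe brush, 50 x 150 x 44 mm, on the bench; leave alone.
- glue_jar_mid (a point): Middle of a glue jar, 68 mm diameter, 85 mm high, on the bench; leave alone.
Not all that is in view belongs to the job. Several things have the shape of the guard; the one meant has the colours described above.

How it is judged (in metres and radians):
On the way:
1. the guard hangs astride the rail, let go (x of guard in the frame of rail between -0.035 and 0.035 m and y of guard in the frame of rail between -0.09 and 0.09 m and z of guard in the frame of rail between 0.179 and 0.195 m and angle between the y axis of guard and the y axis of rail, either way round below 0.4 rad and angle between guard's own z axis and vertical below 0.35 rad and contact force between guard and rail above 1.5 N and linear speed of guard below 0.05 m/s and contact force between each of the arm, the fingers and guard below 0.05 N and contact force between guard and machine below 0.05 N), for 0.3 s.
At the end, for the whole second after the job is handed in: Guard at rest astride the rail and on it alone: top within 8 mm of the bar, middle within 35 mm across and 90 mm along, square within 0.4 rad, leaning under 0.35 rad. Fingers grip the bolt head (grasp point within 20 mm, over 6 N) and it does not turn (under 0.05 rad/s) (all of step 1 and velocity of joint bolt between -0.05 and 0.05 rad/s and contact force between the fingers and bolt above 6 N and distance between the grasp point and bolt_head below 0.02 m); the arm keeps its last pose, push and grip.
It fails at once if the guard was dropped (free fall of some 2 cm) (linear speed of guard above 0.6 m/s and contact force between the fingers and guard below 0.05 N).
It fails at once if a tin, the shoe brush or the glue jar was shifted by more than 3 cm (distance of any of tin_a_mid, tin_b_mid, shoe_brush_mid, glue_jar_mid from where it was at the start of the episode above 0.03 m).
It also fails if it takes over 58 s, if anything falls off the work surface, if the arm or the gripper's body presses on something with over 40 N, if the wrist force passes 120 N, or if a joint passes its speed limit or range.

## Working session

There is one attempt and no reset: what is moved stays moved. The work goes in short steps, Python scripts to look and compute and a tool call to move; the robot and the scene stay as the last step left them, time stands still between calls to the robot, and variables do not carry over. Pictures are saved under pics/ and viewed, at most 10 in all, crops included, and the job is handed in when it is done.

Besides the shell and the picture viewer there is one more tool, called as name(argument=value, ...) on one line, values as JSON. step_arm: Moves the arm, as the interface text tells. Its arguments: {"type":"object","properties":{"series":{"type":"array"},"hand":{"type":"number"},"force":{"type":"number"}},"required":["series"]}

```bash
mkdir -p pics
cat > h.py <<'E'
import numpy as np, cv2, sys
from bench import ctrl
def snap(n,f=None):
    s=ctrl.snapshot(n)
    if f: cv2.imwrite(f'pics/{f}.png',cv2.cvtColor(s['img'],cv2.COLOR_RGB2BGR))
    return s
def ray(s,u,v):
    R=np.array(s['R']);t=np.array(s['t']);c=-R.T@t
    d=R.T@np.array([(u-s['cx'])/s['fx'],(v-s['cy'])/s['fy'],1]);return c,d
def onz(s,u,v,z):
    c,d=ray(s,u,v);return c+d*(z-c[2])/d[2]
def proj(s,X):
    p=np.array(s['R'])@np.array(X,float)+np.array(s['t']);return p[0]/p[2]*s['fx']+s['cx'],p[1]/p[2]*s['fy']+s['cy']
E
python3 - <<'E'
from h import *
for n in('top','side'):
    s=snap(n,n+'0'); print(n,s['fx'],s['cx'],s['cy'],-np.array(s['R']).T@s['t'],np.round(s['R'],2).tolist())
print(ctrl.observe())
E
```

```text
top 419.7115127057138 318.3300304663595 198.504713838154 [ 435.94529391  -14.6883885  1563.30388529] [[-0.01, -1.0, 0.01], [-1.0, 0.0, -0.07], [0.07, -0.01, -1.0]]
side 418.2963718908736 319.7725005051301 194.08079202235308 [  28.43167483 -834.00347227  745.16285088] [[0.84, -0.54, 0.0], [-0.28, -0.44, -0.86], [0.47, 0.72, -0.52]]
{'time_s': 0.1, 'joints': array([-1.23803534,  0.46829153, -0.01159774,  1.60352118,  0.00601589,
        1.07139079, -0.05631837]), 'qvel': array([-6.32536033e-05, -1.09624826e-03, -2.28257111e-03, -1.60497357e-03,
       -4.08097741e-04, -3.69315350e-04, -7.44969714e-04]), 'effort': array([ 1.05256153e-03, -5.21650779e+01, -1.22490356e-02, -2.44369894e+01,
       -5.67710004e-02,  1.40348481e-02,  3.49304696e-05]), 'ee_pos': array([238.4204368 , 604.1505795 , 221.73830535]), 'ee_rot': array([-5.86869658e-01, -3.08612115e+00,  2.46307776e-03]), 'force': array([0.66169045, 0.05908823, 0.28206335]), 'ft_torque': array([0.00666043, 0.00768563, 0.01212315]), 'grasp_force': 0.0, 'finger_gap': 92.00476178920405}
```

View pics/top0.png

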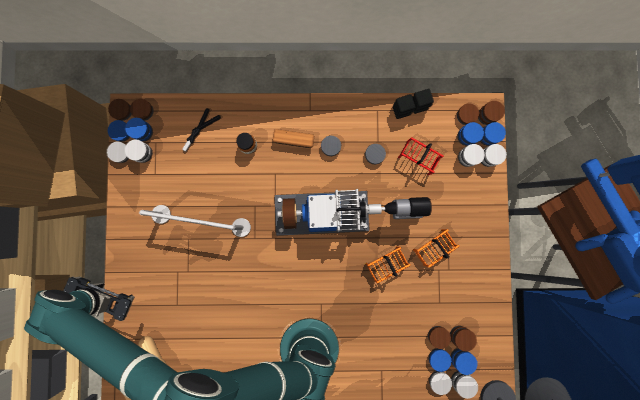

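View pics/side0.png

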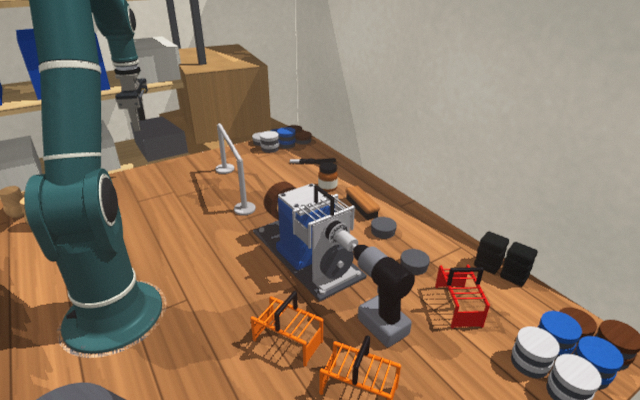

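Top view: the steel guard is on the machine near (352,210), and the rail bar runs from (140,212) to (248,230). The orange and red guards are decoys. Next I enlarge both views.

Run:
```python
import cv2,numpy as np
t=cv2.imread('pics/top0.png')[175:250,265:440]; s=cv2.imread('pics/side0.png')[165:300,240:390]
t=cv2.resize(t,(700,300),interpolation=cv2.INTER_CUBIC)
cv2.imwrite('pics/t1.png',t)
s=cv2.resize(s,(600,540),interpolation=cv2.INTER_CUBIC)
cv2.imwrite('pics/s1.png',s)
```

```text
(no output)
```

View pics/t1.png

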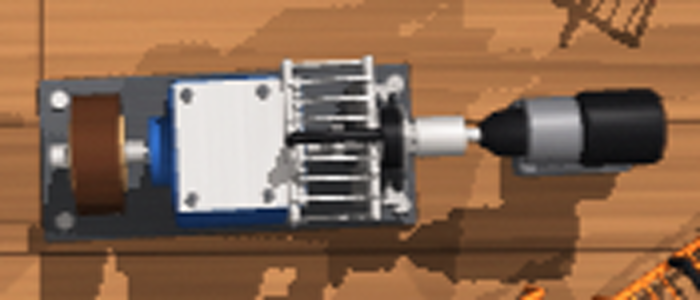

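View pics/s1.png

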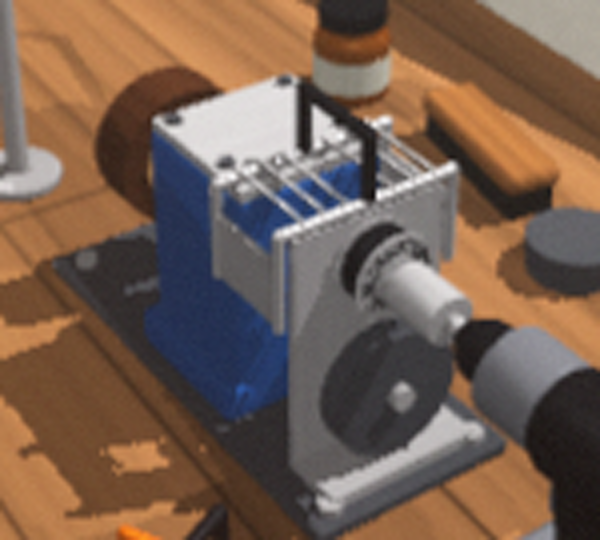

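The crops show the black handle bar from about (337.5,209.5) to (359.5,208.2) px in the top view, and the base plate corners clearly. Now I compute poses.

Run:
```python
from h import *
s=snap('top');sd=snap('side')
f=lambda u,v:(265+u/4,175+v/4)
P=[onz(s,*f(*p),14)[:2] for p in [(42,83),(42,238),(415,222),(410,68)]]
P=np.array(P);print(P.round(),'sides',[np.linalg.norm(P[i]-P[i-1]).round() for i in range(4)])
ym=(P[0]+P[1]-P[2]-P[3]);ym/=np.linalg.norm(ym);c=P.mean(0);print('yaw of machine y',np.arctan2(ym[1],ym[0]),'centre',c,'origin',c-112.5*ym,'gapmid',c-86.5*ym)
a,b=[onz(s,*f(*p),238) for p in [(290,138),(378,133)]]
print('handle',a.round(1),b.round(1),((a+b)/2).round(1),np.linalg.norm(a-b))
m=((a+b)/2);print('handle in side',proj(sd,a),proj(sd,b))
# handle in the side crop: (303,88)-(376,135) top corners
g=lambda u,v:(240+u/4,165+v/4)
print(g(303,92),g(374,138))
# socket rear end in top ~ (468,136)
q=onz(s,*f(468,136),155);print('socket rear',q.round(1))
# rail
img=s['img'][200:245,130:255].astype(int)
mask=((img.min(2)>150)&(img.max(2)-img.min(2)<25)).astype(np.uint8)
cs,_=cv2.findContours(mask,0,1);k=max(cs,key=cv2.contourArea)
print(cv2.minAreaRect(k))
col=[(130+u,200+np.mean(np.where(mask[:,u])[0])) for u in range(40,90) if mask[:,u].any()]
col=np.array(col);L=np.polyfit(col[:,0],col[:,1],1);print(L,np.std(col[:,1]-np.polyval(L,col[:,0])))
us=np.where(mask.any(0))[0]+130;print(us.min(),us.max())
for u in(140,248):print(onz(s,u,np.polyval(L,u),180).round(1))
cv2.imwrite('pics/rail.png',np.vstack([cv2.resize(cv2.cvtColor(s['img'],4)[195:250,125:260],(675,275),interpolation=2),cv2.resize(cv2.cvtColor(sd['img'],4)[115:220,190:265],(450,630)[::1],interpolation=2)[:310,:].copy() if 0 else cv2.resize(mask*255,(675,243))[:,:,None].repeat(3,2)]))
```

```text
[[ 555.  121.]
 [ 412.  120.]
 [ 425. -223.]
 [ 567. -220.]] sides [np.float64(341.0), np.float64(143.0), np.float64(344.0), np.float64(143.0)]
yaw of machine y 1.6076268705986296 centre [489.89881712 -50.47351337] origin [ 494.04131661 -162.89721949] gapmid [ 493.08393895 -136.91485186]
handle [493.3 -94.7 238. ] [ 496.9 -164.4  238. ] [ 495.1 -129.6  238. ] 69.81105071194403
handle in side (np.float64(314.7699204943244), np.float64(186.59847312062732)) (np.float64(332.2737241607371), np.float64(199.0521088797279))
(315.75, 188.0) (333.5, 199.5)
socket rear [ 497.9 -249.6  155. ]
((64.7618179321289, 19.447778701782227), (110.80824279785156, 17.594833374023438), 9.574227333068848)
[1.62424970e-01 1.88958343e+02] 0.24181685250631765
140 249
[491.7 549.5 180. ]
[432.5 196.1 180. ]
```

View pics/rail.png

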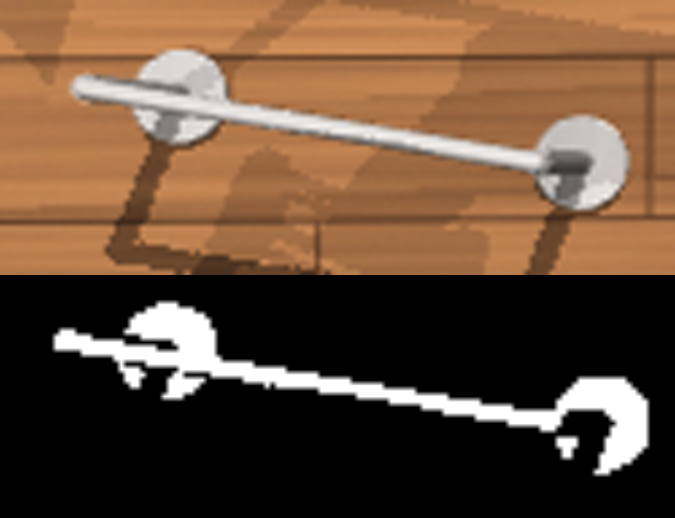

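Checks: the handle agrees across both views within about 1.5 px, it measures 70 mm against 67, and its yaw matches the base plate. Rail yaw is about 1.405. I'll move high over the handle.

step_arm(series=[0,0,4,0,0,0,4,0,0,0,4,0,1.5,-4.3,0,-0.068,1.5,-4.3,0,-0.068,1.5,-4.3,0,-0.068,1.5,-4.3,0,-0.068,1.5,-4.3,0,-0.068,1.5,-4.3,0,-0.068,1.5,-4.3,0,-0.068,1.5,-4.3,0,-0.068,1.5,-4.3,0,-0.068,1.5,-4.3,0,-0.068,1.5,-4.3,0,-0.068,1.5,-4.3,0,-0.068,1.5,-4.3,0,-0.068,1.5,-4.3,0,-0.068,1.5,-4.3,0,-0.068,1.5,-4.3,0,-0.068,1.5,-4.3,0,-0.068], hand=-1, force=40)

```text
time_s: 2.2
ee_pos: [493.8, -128.1, 342.9]
ee_rot: [2.18, 2.261, 0.002]
force: [-0.1, 0.7, -0.2]
finger_gap: 92.1
grasp_force: 0.0
```

```bash
cat >> h.py <<'E'
from scipy.spatial.transform import Rotation as Ro
def st():
    o=ctrl.observe();M=Ro.from_rotvec(o['ee_rot']).as_matrix()
    print(round(o['time_s'],2),o['ee_pos'].round(1),'yawY %.3f'%np.arctan2(M[1,1],M[0,1]),'tilt %.3f'%np.arccos(-M[2,2]),o['force'].round(1),'gap %.1f grip %.1f'%(o['finger_gap'],o['grasp_force']),o['joints'].round(2));return o
E
python3 - <<'E'
from h import *
st()
s=snap('top')
for p in [(161,214),(241.4,227.4)]: print(onz(s,*p,4).round(1))
for u in (139,236): print(onz(s,u,.16242*u+188.958,180).round(1))
E
```

```text
2.2 [ 493.8 -128.1  342.9] yawY 0.036 tilt 0.001 [-0.1  0.7 -0.2] gap 92.1 grip 0.0 [-0.46  0.12  0.72  1.83 -0.08  1.23  0.32]
[490. 544.   4.]
[438.9 247.3   4. ]
[492.3 552.8 180. ]
[439.1 235.4 180. ]
```

Posts at z≈4 are 301 mm apart, matching the 300 given. The rail's middle is about (465,395) with yaw 1.40. Next: descend and grip.

step_arm(series=[0,0,-3,0,0,0,-3,0,0,0,-2.5,0,0.1,-0.2,-2,0,0,0,-1,0,0,0,0,0,0,0,0,0])

```text
time_s: 2.95
ee_pos: [495.0, -128.4, 228.3]
ee_rot: [2.177, 2.264, 0.001]
force: [-0.3, 0.1, -0.5]
finger_gap: 91.9
grasp_force: 0.0
```

step_arm(series=[0,0,0,0,0,0,0,0,0,0,0,0,0,0,0,0,0,0,0,0,0,0,0,0,0,0,0,0,0,0,0,0], hand=1, force=45)

```text
time_s: 3.75
ee_pos: [494.6, -128.4, 227.6]
ee_rot: [2.178, 2.264, -0.0]
force: [0.2, -0.6, -0.3]
finger_gap: 30.2
grasp_force: 0.0
```

Run:
```python
from h import *
st()
```

```text
3.75 [ 494.6 -128.4  227.6] yawY 0.039 tilt 0.000 [ 0.2 -0.6 -0.3] gap 30.2 grip 0.0 [-0.41  0.25  0.7   1.97 -0.2   0.99  0.43]
```

step_arm(series=[0,0,0,0,0,0,0,0,0,0,0,0,0,0,0,0,0,0,0,0,0,0,0,0])

```text
time_s: 4.35
ee_pos: [494.9, -128.4, 227.6]
ee_rot: [2.177, 2.264, 0.0]
force: [2.0, -0.6, -0.7]
finger_gap: 8.4
grasp_force: 45.0
```

step_arm(series=[0,0,1,0,0,0,1,0,0,0,1,0,0,0,0,0,0,0,0,0])

```text
time_s: 4.85
ee_pos: [494.6, -128.2, 257.9]
ee_rot: [2.177, 2.264, 0.001]
force: [0.0, 0.4, -5.2]
finger_gap: 8.7
grasp_force: 45.0
```

Run:
```python
from h import *
st()
a=snap('top');b=snap('side')
cv2.imwrite('pics/lift.png',np.vstack([cv2.resize(cv2.cvtColor(a['img'],4)[165:255,265:440],(700,360),interpolation=2)[:300],cv2.resize(cv2.cvtColor(b['img'],4)[150:225,240:415],(700,300),interpolation=2)]))
```

```text
4.85 [ 494.6 -128.2  257.9] yawY 0.039 tilt 0.001 [ 0.   0.4 -5.2] gap 8.7 grip 45.0 [-0.43  0.21  0.71  1.94 -0.16  1.05  0.4 ]
```

View pics/lift.png

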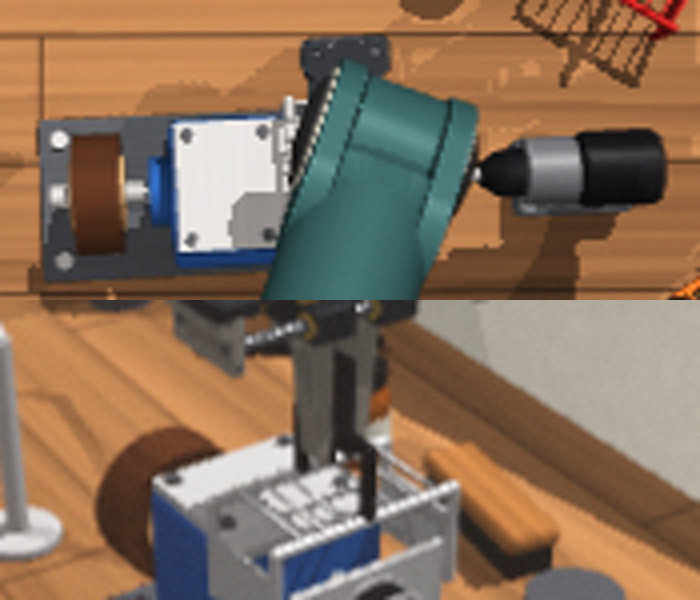

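Lifted cleanly: the payload reads about 5 N and the guard is level and clear of the bracket and gear case. I'll raise it and carry it to the rail.

step_arm(series=[0,0,2,0,0,0,3,0,0,0,3,0,0,0,2,0])

```text
time_s: 5.35
ee_pos: [494.8, -128.6, 359.1]
ee_rot: [2.177, 2.263, 0.001]
force: [0.3, -1.2, -5.3]
finger_gap: 8.3
grasp_force: 45.0
```

step_arm(series=[0,1,0,0,-0.1,2,0,-0.01,-0.2,3,0,-0.013,-0.2,3,0,-0.013,-0.2,3,0,-0.013,-0.2,3,0,-0.013,-0.2,3,0,-0.013,-0.2,3,0,-0.013,-0.2,3,0,-0.013,-0.2,3,0,-0.013,-0.2,3,0,-0.013,-0.2,3,0,-0.013,-0.2,3,0,-0.013,-0.2,3,0,-0.013,-0.2,3,0,-0.013,-0.2,3,0,-0.013,-0.1,3,0,-0.012,0,2.5,0,-0.005,0,1.8,0,0,0,0,0,0])

```text
time_s: 7.35
ee_pos: [462.6, 397.7, 355.2]
ee_rot: [-2.397, -2.03, 0.004]
force: [0.1, 0.1, -4.9]
finger_gap: 8.7
grasp_force: 45.0
```

step_arm(series=[0,0,0,0,0,0,0,0])

```text
time_s: 7.55
ee_pos: [465.1, 392.8, 357.4]
ee_rot: [2.404, 2.022, -0.001]
force: [0.2, 1.0, -4.5]
finger_gap: 8.4
grasp_force: 45.0
```

Run:
```python
from h import *
st()
a=snap('top');b=snap('side','side2')
cv2.imwrite('pics/over.png',np.vstack([cv2.resize(cv2.cvtColor(a['img'],4)[190:250,120:260],(700,300),interpolation=2),cv2.resize(cv2.cvtColor(b['img'],4)[70:220,155:330],(700,600),interpolation=2)[150:450]]))
```

```text
7.55 [465.1 392.8 357.4] yawY -0.172 tilt 0.001 [ 0.2  1.  -4.5] gap 8.4 grip 45.0 [-1.03  0.3   0.36  1.56 -0.11  1.3  -0.84]
```

View pics/over.png

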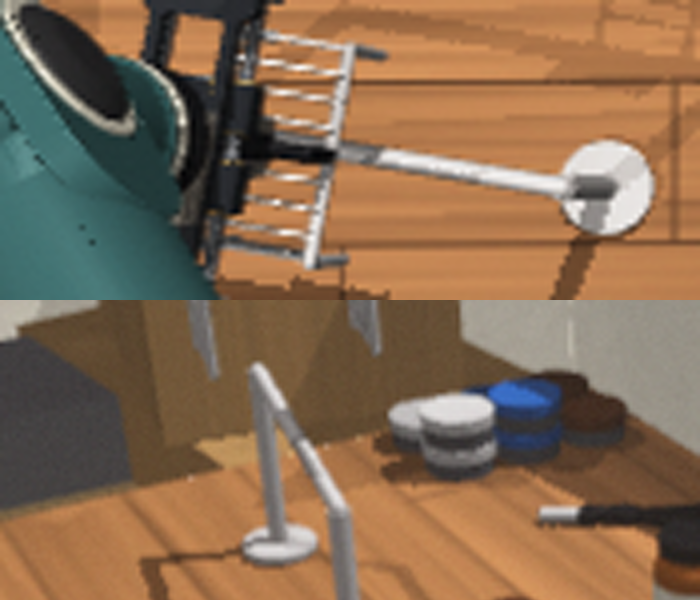

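Top view: the guard's near hoop (mid about (332,157) in the crop) is square over the bar at (340,155), with both leg pairs well clear. Lowering.

step_arm(series=[0,0,-2,0,0,0,-2,0,0,0,-2,0,0,0,-2,0,0,0,-2,0,0,0,-1.5,0,0,0,-0.6,0,0,0,-0.3,0,0,0,0,0,0,0,0,0])

```text
time_s: 8.65
ee_pos: [465.1, 395.0, 234.6]
ee_rot: [-2.402, -2.025, -0.003]
force: [0.1, -0.5, -4.9]
finger_gap: 8.4
grasp_force: 45.0
```

step_arm(series=[0,0,-0.2,0,0,0,-0.2,0,0,0,-0.2,0,0,0,0,0])

```text
time_s: 9.05
ee_pos: [464.4, 394.5, 227.3]
ee_rot: [2.402, 2.025, -0.001]
force: [-1.0, -0.5, -4.9]
finger_gap: 8.5
grasp_force: 45.0
```

step_arm(series=[0,0,-0.1,0,0,0,-0.1,0,0,0,0,0])

```text
time_s: 9.35
ee_pos: [464.9, 394.8, 226.3]
ee_rot: [-2.402, -2.025, -0.002]
force: [-0.3, -0.4, 0.3]
finger_gap: 8.8
grasp_force: 45.0
```

step_arm(series=[0,0,-0.1,0,0,0,0,0])

```text
time_s: 9.55
ee_pos: [465.3, 394.8, 226.2]
ee_rot: [-2.402, -2.024, -0.003]
force: [-1.7, -2.8, 5.2]
finger_gap: 8.6
grasp_force: 45.0
```

The weight is on the bar, so I release. Fingers open with a short wait, then I look before rising.

step_arm(series=[0,0,0,0,0,0,0,0,0,0,0,0,0,0,0,0,0,0,0,0,0,0,0,0], hand=-0.2)

```text
time_s: 10.15
ee_pos: [464.6, 394.6, 224.5]
ee_rot: [2.402, 2.025, -0.0]
force: [0.2, -0.2, 0.3]
finger_gap: 53.8
grasp_force: 0.0
```

Run:
```python
from h import *
st()
a=snap('top');b=snap('side')
cv2.imwrite('pics/rel.png',np.vstack([cv2.resize(cv2.cvtColor(a['img'],4)[190:250,120:260],(700,300),interpolation=2),cv2.resize(cv2.cvtColor(b['img'],4)[110:185,175:350],(700,300),interpolation=2)]))
```

```text
10.15 [464.6 394.6 224.5] yawY -0.170 tilt 0.000 [ 0.2 -0.2  0.3] gap 53.8 grip 0.0 [-1.01  0.4   0.33  1.72 -0.15  1.04 -0.8 ]
```

View pics/rel.png

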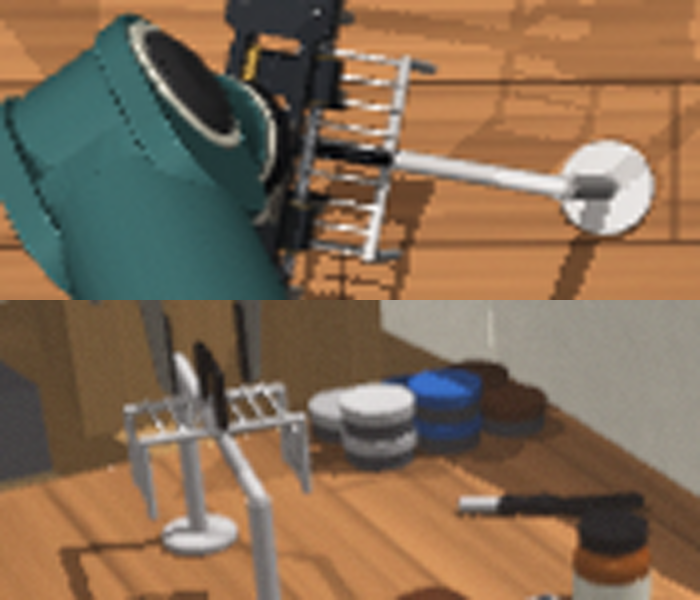

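The guard sits level astride the bar, let go: hoops at crop (405,60)–(370,255), legs on both sides in the side view. I'll rise and measure the open gap.

step_arm(series=[0,0,1.5,0,0,0,3,0,0,0,4,0,0,0,4,0,0,0,2,0,0,0,0,0])

```text
time_s: 10.85
ee_pos: [466.0, 395.4, 374.5]
ee_rot: [-2.402, -2.024, -0.013]
force: [1.0, 0.3, -0.2]
finger_gap: 55.1
grasp_force: 0.0
```

Run:
```python
from h import *
st()
a=snap('top','top3');b=snap('side','side3')
cv2.imwrite('pics/gap.png',np.vstack([cv2.resize(cv2.cvtColor(a['img'],4)[185:240,305:400],(760,440),interpolation=2)[:300+0],cv2.resize(cv2.cvtColor(b['img'],4)[180:218,270:365],(760,300),interpolation=2)]))
```

```text
10.85 [466.  395.4 374.5] yawY -0.170 tilt 0.008 [ 1.   0.3 -0.2] gap 55.1 grip 0.0 [-1.04  0.29  0.36  1.53 -0.1   1.33 -0.84]
```

View pics/gap.png

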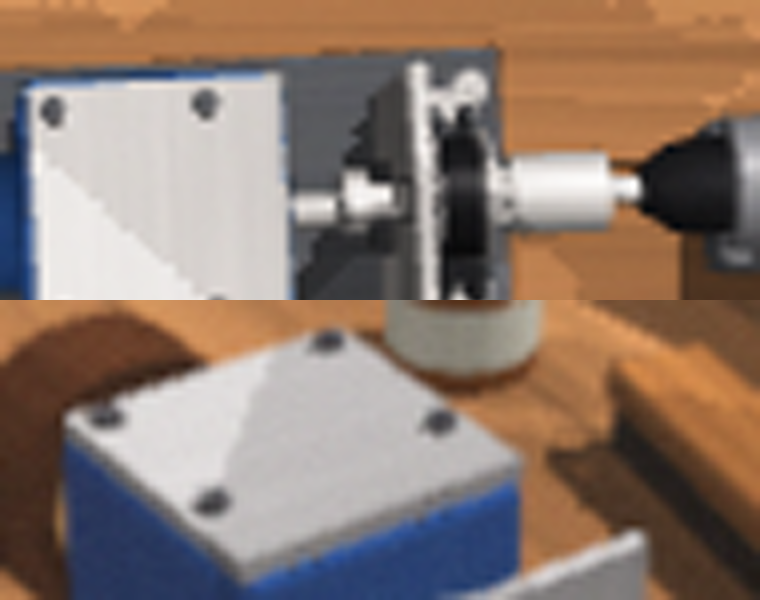

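The bolt head is visible at about crop (355,195), i.e. px (349.4,209.4), with a thickness of about 3 px (10 mm). The gap edges at u≈341 and 356.8 give about 52 mm, as specified.

Run:
```python
from h import *
s=snap('top');f=lambda u,v:(305+u/8,185+v/8)
b=onz(s,*f(355,195),157);g1=onz(s,*f(288,193),188);g2=onz(s,*f(413,193),188)
print('bolt',b,'gear edge',g1,'bracket',g2,np.linalg.norm(g1-g2))
print('sock',onz(s,*f(505,190),155),onz(s,*f(610,188),155))
# gear-case top corners yaw
c=[onz(s,*f(*p),188)[:2] for p in [(28,85),(283,73)]];print(c,np.linalg.norm(c[0]-c[1]),np.arctan2(*(c[0]-c[1])[::-1]))
st()
```

```text
bolt [ 497.03894659 -139.49095559  157.        ] gear edge [ 496.6461079  -109.23108559  188.        ] bracket [ 496.39846967 -160.58249139  188.        ] 51.35200290914207
sock [ 498.92447425 -202.83813121  155.        ] [ 499.55360833 -247.10316838  155.        ]
[array([541.54490457,  -2.76659518]), array([ 546.03739317, -107.6288374 ])] 104.95843128256487 1.6136119579288468
11.0 [464.1 394.3 368.9] yawY -0.170 tilt 0.001 [-0.5  0.6 -0.5] gap 54.6 grip 0.0 [-1.04  0.29  0.36  1.54 -0.1   1.33 -0.84]
```

step_arm(series=[0,-1.5,0,0,0.1,-3,0,0.012,0.2,-3.2,0,0.012,0.2,-3.2,0,0.012,0.2,-3.2,0,0.012,0.2,-3.2,0,0.012,0.2,-3.2,0,0.012,0.2,-3.2,0,0.012,0.2,-3.2,0,0.012,0.2,-3.2,0,0.012,0.2,-3.2,0,0.012,0.2,-3.2,0,0.012,0.2,-3.2,0,0.012,0.2,-3.2,0,0.012,0.2,-3.2,0,0.012,0.2,-3,0,0.012,0.2,-2.5,0,0.012,0.1,-1.8,0,0.012,0,0,0,0,0,0,0,0], hand=-1)

```text
time_s: 13.0
ee_pos: [495.7, -139.2, 368.8]
ee_rot: [-2.184, -2.256, 0.001]
force: [0.0, -0.5, -0.7]
finger_gap: 92.3
grasp_force: 0.0
```

step_arm(series=[0,0,-4,0,0,0,-4,0,0,0,-4,0,0,0,-3,0,0,0,-1,0,0,0,0,0,0,0,0,0])

```text
time_s: 13.7
ee_pos: [497.5, -139.1, 210.8]
ee_rot: [2.182, 2.259, 0.002]
force: [-0.7, -0.8, 0.8]
finger_gap: 91.9
grasp_force: 0.0
```

Run:
```python
from h import *
st()
```

```text
13.7 [ 497.5 -139.1  210.8] yawY 0.035 tilt 0.002 [-0.7 -0.8  0.8] gap 91.9 grip 0.0 [-0.39  0.29  0.71  1.98 -0.23  0.95  0.48]
```

step_arm(series=[0,0.2,0,0,-0.1,0,0,0,0,0,-1.5,0,0,0,-1.5,0,0,0,-1.5,0,0,0,-1.5,0,0,0,-0.7,0,0,0,0,0,0,0,0,0])

```text
time_s: 14.6
ee_pos: [495.9, -137.6, 143.0]
ee_rot: [2.183, 2.258, 0.0]
force: [0.3, 0.5, 0.4]
finger_gap: 91.5
grasp_force: 0.0
```

step_arm(series=[0,0,0,0,0,0,0,0,0,0,0,0,0,0,0,0,0,0,0,0,0,0,0,0,0,0,0,0,0,0,0,0,0,0,0,0,0,0,0,0,0,0,0,0,0,0,0,0,0,0,0,0], hand=1, force=35)

```text
time_s: 15.9
ee_pos: [495.8, -137.4, 142.6]
ee_rot: [2.183, 2.259, 0.0]
force: [1.4, -1.5, -0.7]
finger_gap: 24.1
grasp_force: 35.0
```

Run:
```python
from h import *
st()
```

```text
15.9 [ 495.8 -137.4  142.6] yawY 0.034 tilt 0.000 [ 1.4 -1.5 -0.7] gap 24.1 grip 35.0 [-0.33  0.39  0.66  2.04 -0.33  0.82  0.55]
```

The opening is 24.1 mm, exactly the width across flats, with a 35 N grip. I'll hold briefly and check that the guard and the grip are steady before handing in.

step_arm(series=[0,0,0,0,0,0,0,0,0,0,0,0,0,0,0,0,0,0,0,0,0,0,0,0,0,0,0,0,0,0,0,0])

```text
time_s: 16.7
ee_pos: [495.7, -137.3, 142.6]
ee_rot: [2.183, 2.259, 0.0]
force: [2.0, 0.2, -2.7]
finger_gap: 24.0
grasp_force: 35.0
```

Run:
```python
from h import *
st()
a=snap('top');b=snap('side')
cv2.imwrite('pics/fin.png',np.hstack([cv2.resize(cv2.cvtColor(a['img'],4)[190:250,120:220],(400,240),interpolation=2),cv2.resize(cv2.cvtColor(b['img'],4)[110:170,190:290],(400,240),interpolation=2)]))
```

```text
16.7 [ 495.7 -137.3  142.6] yawY 0.034 tilt 0.000 [ 2.   0.2 -2.7] gap 24.0 grip 35.0 [-0.33  0.39  0.66  2.04 -0.33  0.82  0.55]
```

View pics/fin.png

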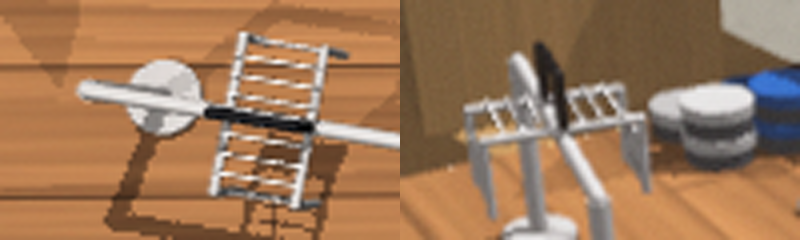

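The guard is level, square and centred on the bar (top view px about (187,220)). The grip holds steady at 24.0 mm and 35 N, so I'm handing in.

```bash
python3 -c "
from bench import ctrl
print(ctrl.hand_in())"
```

```text
the job is handed in; nothing more can be done
None
```

I handed the job in at about 17 s, with no verdict returned: the guard hangs level and centred astride the rail, let go, and the fingers hold the bolt head across its flats (24.0 mm opening, 35 N).

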